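# Shut, latch and start the bench centrifuge

## Task

The loaded bench centrifuge stands with its lid up. Using only your fingertips, push the lid fully down, then push the blue latch tab all the way across to its locked end (to the left, seen from the robot), and then press the green start button fully in and let it go. Do not lift or carry anything, the lid included, do not press the red button, keep the rest of the arm off the machine, and leave everything else on the bench where it stands.

Things in the scene. Friction and masses are not known exactly. Their poses are not given: they have to be found in the camera images.
- centrifuge: Off-white centrifuge, fixed, 295 x 220 mm in plan. Origin on the bench, mid width, 155 behind its front edge. x points to its back (away from the robot), y to the left seen from the robot, z up. Control panel 80 high at x -155 to -90; deck with the latch 120 high at x -90 to -38; then the rotor bay, open when the lid is up, with the lid hinged at its back. All in mm.
- lid (a joint): Lid angle, rad: 0 = shut, grows as it rises, starts at 0.7 to 1.2, stop at 1.6. Grey slab 155 mm from hinge to free edge, 200 wide, 22 thick; shut it lies flat, top at height 142 mm. Turns about the centrifuge's y axis through hinge. Stiff: stays where left, 2 to 5 N at the free end push it down. A blue tongue, 8 mm thick, juts 16 mm from the free edge.
- hinge (a point): Point on the lid's hinge axis, mid width: at (120, 0, 120) mm in the centrifuge's frame.
- lid_face (a point): Point on the lid's outer (top) face, mid width, 125 mm from the hinge, 30 mm short of the free edge. The face lies 22 mm above the hinge axis. z: outward normal of the face; x: along the lid towards the hinge.
- latch (a joint): Travel of the blue latch tab, m, along the centrifuge's +y (left seen from the robot): 0 = open end, 0.044 = locked end, a hard stop. Starts at 0 to 0.008, stays where left, slides with about 1.5 N. It does not really hold the lid down.
- latch_tab (a point): Centre of the top of the blue latch tab, a block 22 x 22 mm in plan, standing on the deck (height 120 mm) up to 150 mm. It slides along x = -68 mm of the centrifuge, from y = -22 (open) to +22 (locked).
- start (a joint): Travel of the green start button, m: 0 = out, 0.006 = fully in (straight down, about 4 N). Springs back.
- start_top (a point): Centre of the top of the round green start button, 24 mm across, on the panel at centrifuge (-122, -58) mm, to the right seen from the robot. Top at height 102 mm; a black collar 40 mm across, 12 mm high, surrounds it.
- stop (a joint): Travel of the red stop button in m: 0 = out, 0.006 = in. Not to be pressed.
- stop_top (a point): Centre of the top of the round red stop button, 24 mm across, on the panel at centrifuge (-122, +58) mm, to the left seen from the robot. Top at height 102 mm; a black collar 40 mm across, 12 mm high, surrounds it.
- rack: orange microtube rack, 110 x 60 x 48 mm. Loose bystander, origin at the centre of its underside; not to be moved.
- tipbox: blue pipette-tip box with a clear cover, 120 x 85 x 67 mm. Loose bystander, origin at the centre of its underside; not to be moved.
- amber: amber glass bottle, 56 across, 120 high mm. Loose bystander, origin at the centre of its underside; not to be moved.
- jar: white jar with a red lid, 60 across, 85 high mm. Loose bystander, origin at the centre of its underside; not to be moved.
- reagent: clear glass bottle with a blue cap, 70 across, 150 high mm. Loose bystander, origin at the centre of its underside; not to be moved.
- dishes: stack of four clear petri dishes, 60 across, 59 high mm. Loose bystander, origin at the centre of its underside; not to be moved.

How it is judged:
On the way, in this order (a step that is already met when the one before it is completed fails the run):
1. the lid is fully down (value of joint lid below 0.03 rad), for 0.2 s.
2. the latch is at its locked end (value of joint latch above 0.038 m and value of joint lid below 0.03 rad), for 0.2 s.
3. the green start button is pressed in (value of joint start above 0.0045 m and value of joint lid below 0.03 rad), for 0.1 s.
At the end, for the whole second after the job is handed in: The lid is down within 0.03 rad (5 mm at its free edge), the latch within 6 mm of its locked end, and, after both, the green button has been pressed in at least 4.5 mm and is out again (within 2 mm); the red button is out (all of step 2 and value of joint each of start, stop below 0.002 m); the robot touches nothing.
It fails at once if out of order: the latch is pushed across before the lid is down, or start is pressed before the lid is shut and latched ((value of joint start above 0.003 m and (value of joint lid above 0.06 rad or value of joint latch below 0.034 m)) or (value of joint latch above 0.02 m and value of joint lid above 0.06 rad)).
It fails at once if the lid is lifted further open (value of joint lid above 1.35 rad).
It fails at once if the red button is pressed (value of joint stop above 0.003 m).
It fails at once if the machine is pushed with the arm or the gripper's body instead of the fingers (contact force between the arm and centrifuge above 3 N).
It fails at once if a bystander is moved more than 20 mm, or lifted (distance of any of rack, tipbox, amber, jar, reagent, dishes from where it was at the start of the episode above 0.02 m).
It also fails if it takes over 48 s, if anything falls off the work surface, if the arm or the gripper's body presses on something with over 40 N, if the wrist force passes 120 N, or if a joint passes its speed limit or range.

## Robot

A 6-joint arm with a two-finger parallel gripper is mounted at the origin on the work surface. World frame = base frame: x ahead of the robot, y to its left, z up, the work surface at z = 0. Lengths are in m, angles in rad, forces in N, time in s.
With the tool pointing down it reaches from about 0.3 to 1 m from the base axis. Payload 5.1 kg.
Tool frame: the origin (TCP) lies on the centre line of the jaws, within the pads' length; the fingertips stand 11 mm ahead of it and the grasp point (between the pads) lies 8 mm behind it; z points along the fingers, y is the line along which they close (so a half turn about z gives the same grasp; the last joint's range is limited). The gripper opens to 95 mm and grips with 3 to 60 N. Pads are 20 mm wide; open, the fingers measure 119 mm over their backs; the gripper's body (75 mm by 180 mm) begins 59 mm behind the grasp point.
Start: joints at [1.043, 0.124, 1.65, -0, 1.367, -0.083], TCP at [0.28, 0.587, 0.226] pointing down, gripper open.
Joint ranges: [-2.61, 2.61], [-1.02, 2.33], [0.03, 2.71], [-1.35, 4.49], [0.32, 2.68], [-2.91, 2.91]. Speed limits (rad/s): [2.57, 2.57, 3.14, 3.14, 3.14, 3.14].

## Interface

Orientations are given as a rotation vector (axis times angle).
In Python, from workcell import robot gives the robot as it stands.
- The arm moves only by the shell command python3 -m pendant 'ROWS'. ROWS is JSON, a list of rows, each an object of numbers: "tx", "ty", "tz": the shift along the tool's x, y, z in cm; "wx", "wy", "wz": the turn, a rotation vector about the tool's x, y, z in degrees; "claw": the gripper command: -1 is shut, 1 is fully open, values between are in proportion. A call has 1 to 10 rows; each row is the pose to reach, as a shift and turn from the pose commanded when the call began, along the tool's axes at that moment; what a row does not reach only later rows make up. A row lasts 1/10 s, in which the tool goes at most 50 mm and 8.59 degrees, less where a joint would pass 70% of its speed; a pose out of reach is approached as far as the arm can. A call with a gripper value outside its range is refused whole. The fingers move at their own pace and stop on an object; the grip force is fixed at half the most. Time passes only in rows, so rows that repeat a pose let the fingers close. It gives the time, the measured TCP pose, the force, the opening and the grip force at its end, in the units of the state.
- robot.state(): the state, without advancing time (a new reading comes with each control period).
- robot.get_image(name): name is "scene" or "top"; returns a dict with "img" (480x640x3 uint8, red, green, blue), "mtx" (3x3 intrinsics, pixels), "D" ([k1, k2, p1, p2, k3] as OpenCV has them; the pictures are not rectified), "rvec" (rotation vector, rad) and "tvec" (3), from world to camera coordinates, as OpenCV has them. Camera axes: x right, y down, z forward; pixel columns grow to the right and rows downward; lengths in m; the calibration is good to about 2 mm. A picture is of the moment at which its call begins. There is no depth.
- robot.job_done(): hands the job in; it is judged then, once.
The state is a dict: "time_s": time; "qpos": joint angles; "qvel": joint speeds; "joint_efforts": joint torques, N m; "tcp_pos": TCP position; "eef_rot": TCP orientation; "force": force on the tool from outside, world axes, zero at the start; "ft_torque": the same for the moment, N m; "gripper_width": opening from 0.0 (shut) to 1.0 (fully open); "finger_force": force on a finger pad.
Only numpy, scipy, OpenCV 4.12 (cv2) and the standard library are available. Lean on these libraries where they do the work, as an engineer would, in place of code of your own. Each camera call takes 0.05 s, during which the arm holds its last target. There are 200 camera calls.

## Working session

There is one attempt and no reset: what is moved stays moved. The work goes in short steps, Python scripts to look and compute and a shell command to move; the robot and the scene stay as the last step left them, time stands still between calls to the robot, and variables do not carry over. Pictures are saved under pics/ and viewed, at most 10 in all, crops included, and the job is handed in when it is done.

```bash
ls; mkdir -p pics
python3 - <<'E'
from workcell import robot
import cv2,pickle
d={}
for n in("scene","top"):
    d[n]=robot.get_image(n); cv2.imwrite(f"pics/{n}0.png",d[n]["img"][...,::-1])
    import numpy as np
    R=cv2.Rodrigues(np.array(d[n]["rvec"]))[0]; print(n,-R.T@np.array(d[n]["tvec"]).ravel(),d[n]["D"])
pickle.dump(d,open("d0.pkl","wb"))
s=robot.state();print(s["time_s"],s["tcp_pos"],s["eef_rot"],s["gripper_width"])
E
```

```text
pics
scene [1.10062913 0.84758003 1.42473345] [-0.06433465  0.          0.          0.          0.        ]
top [ 0.35541196 -0.01259556  1.36305052] [-0.00190633  0.          0.          0.          0.        ]
0.1 [0.27943922 0.58627206 0.22452479] [-6.92801325e-01 -3.06369659e+00  2.73224375e-03] 0.9993883512989072
```

View pics/scene0.png

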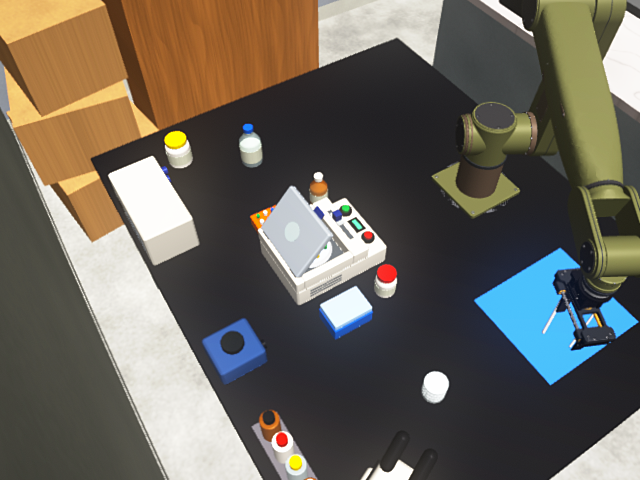

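View pics/top0.png

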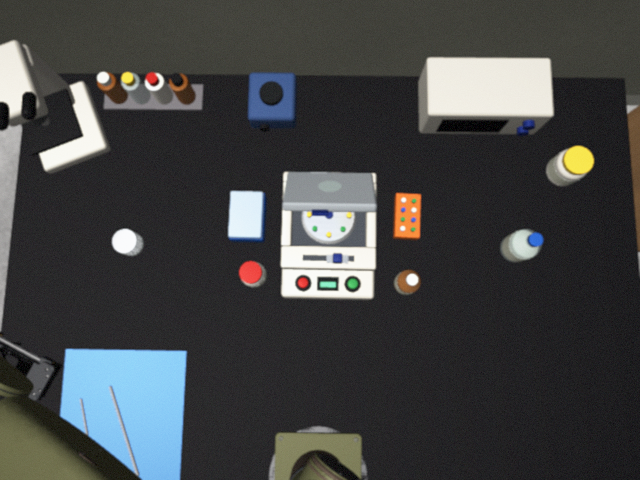

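The scene view shows the lid up, seen from behind. In the top view the red button is near (303,283), the green near (353,283), the blue tab near (337,258), and the lid spans rows 172–208. The jar is near (252,273) and the amber bottle near (407,281).

```bash
cat > h.py <<'E'
import numpy as np,cv2
def cam(c):
    R=cv2.Rodrigues(np.array(c["rvec"],float))[0]; return R,-R.T@np.array(c["tvec"],float).ravel()
def ray(c,uv):
    R,o=cam(c); p=cv2.undistortPoints(np.array([[uv]],float),np.array(c["mtx"],float),np.array(c["D"],float))[0,0]
    v=R.T@np.array([p[0],p[1],1]); return o,v/np.linalg.norm(v)
def plane(c,uv,z):
    o,v=ray(c,uv); return o+v*(z-o[2])/v[2]
def proj(c,P):
    return cv2.projectPoints(np.array(P,float).reshape(-1,3),np.array(c["rvec"],float),np.array(c["tvec"],float),np.array(c["mtx"],float),np.array(c["D"],float))[0].reshape(-1,2)
def blob(img,lo,hi,box):
    x0,y0,x1,y1=box; h=cv2.cvtColor(np.ascontiguousarray(img[y0:y1,x0:x1]),cv2.COLOR_RGB2HSV)
    m=cv2.inRange(h,np.array(lo),np.array(hi)); n,l,s,ce=cv2.connectedComponentsWithStats(m)
    i=1+np.argmax(s[1:,4]); return ce[i]+[x0,y0],s[i]
E
python3 - <<'E'
from h import *; import pickle
d=pickle.load(open("d0.pkl","rb")); t=d["top"];im=t["img"]
g,sg=blob(im,(40,80,40),(85,255,255),(342,272,366,296)); r,sr=blob(im,(0,120,60),(8,255,255),(292,272,316,296))
b,sb=blob(im,(100,80,40),(130,255,255),(326,248,350,268))
print(g,sg,r,sr,b,sb)
G=plane(t,g,.102);Rd=plane(t,r,.102);B=plane(t,b,.150);print(G,Rd,np.linalg.norm(G-Rd),B)
y=(Rd-G)[:2];y/=np.linalg.norm(y);x=np.array([y[1],-y[0]])
O=(G+Rd)[:2]/2+.122*x; print("origin",O,"yaw deg",np.degrees(np.arctan2(x[1],x[0])))
print("tab in cf",(B[:2]-O)@x,(B[:2]-O)@y)
crop=cv2.resize(im[155:310,265:435],None,fx=4.5,fy=3.8,interpolation=cv2.INTER_CUBIC)
W=lambda X,Y,Z:[*(O+X*x+Y*y),Z]
for th in np.arange(.7,1.25,.1):
    c,s=np.cos(th),np.sin(th)
    L=[W(.12-.155*c+.022*s*k,0,.12+.155*s+.022*c*k) for k in(0,1)]+[W(.12+.022*s,0,.12+.022*c)]
    print(round(th,1),proj(t,L).round(1).tolist(), proj(d["scene"],[W(.12-.155*c+.022*s,Y,.12+.155*s+.022*c) for Y in(-.1,.1)]).round(0).tolist())
s=d["scene"]["img"][170:310,235:400]
cv2.imwrite("pics/crop0.png",np.hstack([cv2.resize(im[160:310,270:390],(400,500))[...,::-1],cv2.resize(s,(400,500))[...,::-1]]))
E
```

```text
[352.39285714 283.25892857] [  5   6  12  12 112] [302.46078431 282.30392157] [  5   5  12  12 102] [337.03947368 257.94736842] [ 7  6  9  9 76]
[ 0.45419874 -0.07667007  0.102     ] [0.45495114 0.03941018 0.102     ] 0.11608268962130748 [ 0.50699798 -0.03948156  0.15      ]
origin [ 0.57657238 -0.0194207 ] yaw deg -0.3713731502760199
tab in cf -0.06944291118008576 -0.020511387157792434
0.7 [[328.7, 220.9], [328.9, 212.9], [329.4, 171.9]] [[295.0, 185.0], [335.0, 235.0]]
0.8 [[328.8, 215.0], [329.0, 206.2], [329.4, 171.4]] [[291.0, 184.0], [331.0, 234.0]]
0.9 [[329.0, 208.7], [329.2, 199.2], [329.4, 171.0]] [[287.0, 184.0], [327.0, 234.0]]
1.0 [[329.1, 201.9], [329.3, 191.9], [329.4, 170.7]] [[282.0, 184.0], [322.0, 235.0]]
1.1 [[329.2, 194.8], [329.4, 184.4], [329.4, 170.5]] [[277.0, 185.0], [317.0, 236.0]]
1.2 [[329.4, 187.4], [329.6, 176.8], [329.4, 170.4]] [[272.0, 186.0], [311.0, 237.0]]
```

View pics/crop0.png

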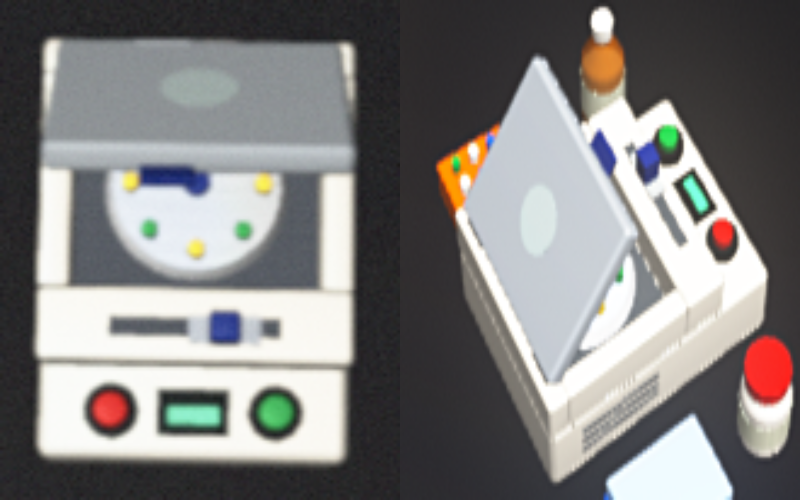

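The lid angle is about 0.85 rad. The buttons are 116.1 mm apart (nominal 116) and the tab is at (−69, −20.5), both of which match. Next I raise the tool, square it up and shut the fingers.

```bash
python3 -m pendant '[{"tz":-5,"wz":-8,"claw":-1},{"tz":-10,"wz":-16,"claw":-1},{"tz":-15,"wz":-24,"claw":-1},{"tz":-15,"wz":-25.5,"claw":-1},{"tz":-15,"wz":-25.5,"claw":-1},{"tz":-15,"wz":-25.5,"claw":-1}]'
cat > to.py <<'E'
# shift (cm, tool axes) of the fingertip to points given in the centrifuge frame (mm)
import sys,numpy as np
from scipy.spatial.transform import Rotation as Ro
from workcell import robot
s=robot.state();R=Ro.from_rotvec(s["eef_rot"]).as_matrix()
O=np.array([.5766,-.0194,0]);C=Ro.from_euler("z",-.37,degrees=True).as_matrix()
tip=np.array(s["tcp_pos"])+.011*R[:,2]
print("t",s["time_s"],"tip cf mm",(C.T@(tip-O)*1e3).round(1),"F",np.round(s["force"],1),"w",round(s["gripper_width"],2),"toolR vs cf deg",np.degrees(Ro.from_matrix(C.T@R@np.diag([-1,1,-1])).as_rotvec()).round(2))
for a in sys.argv[1:]:
    p=O+C@(np.array(eval(a))/1e3); print(a,(R.T@(p-tip)*100).round(2))
E
python3 to.py [55,0,300] [55,0,260]
```

```text
t 0.1 tip cf mm [-301.1  603.7  213.5] F [ 0.2 -0.   0.7] w 1.0 toolR vs cf deg [ -0.1    0.03 -25.11]
[55,0,300] [-57.86 -39.57  -8.58]
[55,0,260] [-57.86 -39.56  -4.58]$[0]: bad value
```

The pendant refused row 0. I'll try it with all the keys given.

```bash
python3 -m pendant '[{"tx":0,"ty":0,"tz":-5,"wx":0,"wy":0,"wz":-8,"claw":-1.0}]'; python3 -m pendant --help | head -30
```

```text
time_s: 0.2
tcp_pos: [0.2774, 0.5827, 0.2654]
eef_rot: [-0.471, -3.099, 0.027]
force: [0.4, 0.4, -1.0]
gripper_width: 0.962
finger_force: 0.0invalid input: not JSON, or not a number
```

```bash
python3 -m pendant '[{"tx":0,"ty":0,"tz":-5,"wx":0,"wy":0,"wz":-8,"claw":-1},{"tx":0,"ty":0,"tz":-10,"wx":0,"wy":0,"wz":-16,"claw":-1},{"tx":0,"ty":0,"tz":-10,"wx":0,"wy":0,"wz":-17.1,"claw":-1},{"tx":0,"ty":0,"tz":-10,"wx":0,"wy":0,"wz":-17.1,"claw":-1},{"tx":0,"ty":0,"tz":-10,"wx":0,"wy":0,"wz":-17.1,"claw":-1}]'
python3 to.py [55,0,360] [55,0,280]
```

```text
time_s: 0.7
tcp_pos: [0.2794, 0.5862, 0.3733]
eef_rot: [-0.012, -3.14, 0.005]
force: [0.1, -0.4, -0.5]
gripper_width: 0.552
finger_force: 0.0
t 0.7 tip cf mm [-301.1  603.7  362.3] F [ 0.1 -0.4 -0.5] w 0.55 toolR vs cf deg [-0.17  0.1  -0.06]
[55,0,360] [-35.68 -60.33   0.35]
[55,0,280] [-35.69 -60.3    8.35]
```

```bash
python3 -m pendant '[{"tx":-2.4,"ty":-4,"tz":0,"wx":0,"wy":0,"wz":0,"claw":-1},{"tx":-4.8,"ty":-8,"tz":0,"wx":0,"wy":0,"wz":0,"claw":-1},{"tx":-7.2,"ty":-12,"tz":0,"wx":0,"wy":0,"wz":0,"claw":-1},{"tx":-9.6,"ty":-16,"tz":0,"wx":0,"wy":0,"wz":0,"claw":-1},{"tx":-12,"ty":-20,"tz":0,"wx":0,"wy":0,"wz":0,"claw":-1},{"tx":-14.4,"ty":-24,"tz":0,"wx":0,"wy":0,"wz":0,"claw":-1},{"tx":-16.8,"ty":-28,"tz":0,"wx":0,"wy":0,"wz":0,"claw":-1},{"tx":-19.2,"ty":-32,"tz":0,"wx":0,"wy":0,"wz":0,"claw":-1},{"tx":-21.6,"ty":-36,"tz":0,"wx":0,"wy":0,"wz":0,"claw":-1},{"tx":-24,"ty":-40,"tz":0,"wx":0,"wy":0,"wz":0,"claw":-1}]' >/dev/null
python3 -m pendant '[{"tx":-2.4,"ty":-4,"tz":0,"wx":0,"wy":0,"wz":0,"claw":-1},{"tx":-4.8,"ty":-8,"tz":0,"wx":0,"wy":0,"wz":0,"claw":-1},{"tx":-7.2,"ty":-12,"tz":0,"wx":0,"wy":0,"wz":0,"claw":-1},{"tx":-9.6,"ty":-16,"tz":0,"wx":0,"wy":0,"wz":0,"claw":-1},{"tx":-11.7,"ty":-20.3,"tz":0,"wx":0,"wy":0,"wz":0,"claw":-1},{"tx":-11.7,"ty":-20.3,"tz":0,"wx":0,"wy":0,"wz":0,"claw":-1},{"tx":-11.7,"ty":-20.3,"tz":0,"wx":0,"wy":0,"wz":0,"claw":-1},{"tx":-11.7,"ty":-20.3,"tz":0,"wx":0,"wy":0,"wz":0,"claw":-1}]'
python3 to.py [58,0,265] [54,0,228]
```

```text
time_s: 2.5
tcp_pos: [0.632, -0.0178, 0.374]
eef_rot: [-0.01, -3.139, -0.001]
force: [-0.3, 0.5, 0.5]
gripper_width: 0.005
finger_force: 0.0
t 2.5 tip cf mm [ 55.3   1.9 363. ] F [-0.3  0.5  0.5] w 0.0 toolR vs cf deg [0.04 0.16 0.  ]
[58,0,265] [-0.29 -0.2   9.8 ]
[54,0,228] [ 0.1 -0.2 13.5]
```

```bash
python3 -m pendant '[{"tx":-0.3,"ty":-0.2,"tz":4,"wx":0,"wy":0,"wz":0,"claw":-1},{"tx":-0.3,"ty":-0.2,"tz":8,"wx":0,"wy":0,"wz":0,"claw":-1},{"tx":-0.3,"ty":-0.2,"tz":10,"wx":0,"wy":0,"wz":0,"claw":-1},{"tx":-0.3,"ty":-0.2,"tz":11.5,"wx":0,"wy":0,"wz":0,"claw":-1},{"tx":-0.3,"ty":-0.2,"tz":11.5,"wx":0,"wy":0,"wz":0,"claw":-1}]' >/dev/null; python3 to.py
python3 -m pendant '[{"tx":0,"ty":0,"tz":0.5,"wx":0,"wy":0,"wz":0,"claw":-1},{"tx":0,"ty":0,"tz":1,"wx":0,"wy":0,"wz":0,"claw":-1},{"tx":0,"ty":0,"tz":1.5,"wx":0,"wy":0,"wz":0,"claw":-1},{"tx":0.1,"ty":0,"tz":2,"wx":0,"wy":0,"wz":0,"claw":-1},{"tx":0.3,"ty":0,"tz":2.5,"wx":0,"wy":0,"wz":0,"claw":-1}]' >/dev/null; python3 to.py [35,0,200]
python3 - <<'E'
from workcell import robot
import cv2,numpy as np
a=robot.get_image("scene")["img"][150:310,215:400];b=robot.get_image("top")["img"][160:310,270:390]
cv2.imwrite("pics/c1.png",np.hstack([cv2.resize(b,(400,500)),cv2.resize(a,(400,500))])[...,::-1])
E
```

```text
t 3.0 tip cf mm [ 57.5   0.5 247. ] F [-0.2  0.2 -0.4] w 0.01 toolR vs cf deg [0.03 0.25 0.07]
t 3.5 tip cf mm [ 56.9  -1.1 226. ] F [ 0.7 -0.4  4.2] w -0.0 toolR vs cf deg [-0.02 -0.17 -0.02]
[35,0,200] [2.2  0.11 2.59]
```

View pics/c1.png

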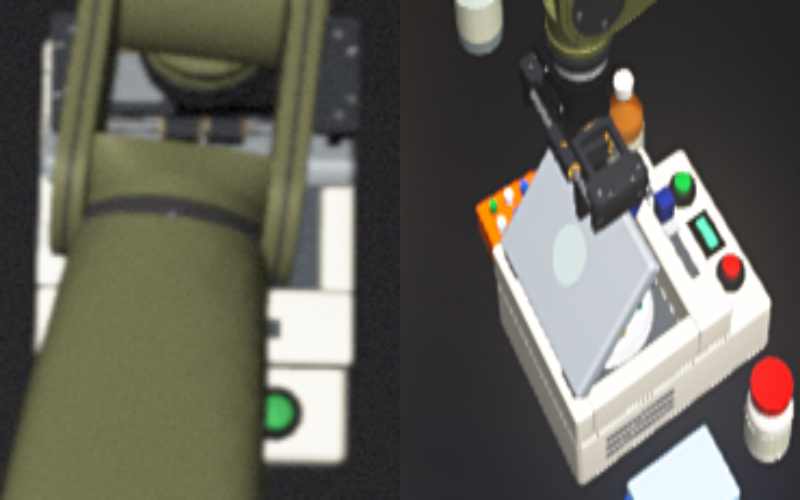

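The fingertips are on the lid near its free edge with about 4 N, and it is starting to turn. The scene crop shows them near (600,215), and everything around is clear. I'll follow the lid's arc down.

```bash
python3 -m pendant '[{"tx":0.7,"ty":0,"tz":0.5,"wx":0,"wy":0,"wz":0,"claw":-1},{"tx":1.6,"ty":0,"tz":1.4,"wx":0,"wy":0,"wz":0,"claw":-1},{"tx":2.5,"ty":0,"tz":2.3,"wx":0,"wy":0,"wz":0,"claw":-1},{"tx":3.2,"ty":0,"tz":3.3,"wx":0,"wy":0,"wz":0,"claw":-1},{"tx":3.9,"ty":0,"tz":4.4,"wx":0,"wy":0,"wz":0,"claw":-1},{"tx":4.4,"ty":0,"tz":5.5,"wx":0,"wy":0,"wz":0,"claw":-1},{"tx":4.6,"ty":0,"tz":6.2,"wx":0,"wy":0,"wz":0,"claw":-1},{"tx":4.6,"ty":0,"tz":6.2,"wx":0,"wy":0,"wz":0,"claw":-1}]' >/dev/null; python3 to.py
python3 -m pendant '[{"tx":0.2,"ty":0,"tz":0.5,"wx":0,"wy":0,"wz":0,"claw":-1},{"tx":0.4,"ty":0,"tz":1,"wx":0,"wy":0,"wz":0,"claw":-1},{"tx":0.4,"ty":0,"tz":1.4,"wx":0,"wy":0,"wz":0,"claw":-1},{"tx":0.4,"ty":0,"tz":1.6,"wx":0,"wy":0,"wz":0,"claw":-1},{"tx":0.4,"ty":0,"tz":1.7,"wx":0,"wy":0,"wz":0,"claw":-1},{"tx":0.4,"ty":0,"tz":1.7,"wx":0,"wy":0,"wz":0,"claw":-1}]' >/dev/null; python3 to.py [-5,0,140]
```

```text
t 4.4 tip cf mm [  8.3  -0.7 160.4] F [ 0.1  0.6 -0.2] w 0.01 toolR vs cf deg [ 0.03  0.25 -0.02]
t 5.0 tip cf mm [  6.   -0.8 145.3] F [-0.   0.   0.3] w 0.0 toolR vs cf deg [ 0.    0.01 -0.02]
[-5,0,140] [1.1  0.08 0.53]
```

```bash
python3 -m pendant '[{"tx":0.3,"ty":0,"tz":0.2,"wx":0,"wy":0,"wz":0,"claw":-1},{"tx":0.5,"ty":0,"tz":0.4,"wx":0,"wy":0,"wz":0,"claw":-1},{"tx":0.5,"ty":0,"tz":0.5,"wx":0,"wy":0,"wz":0,"claw":-1},{"tx":0.5,"ty":0,"tz":0.5,"wx":0,"wy":0,"wz":0,"claw":-1}]' >/dev/null; python3 to.py
python3 - <<'E'
from workcell import robot
import cv2,numpy as np
a=robot.get_image("scene")["img"][150:310,215:400]
cv2.imwrite("pics/c2.png",cv2.resize(a,(740,600))[...,::-1])
E
```

```text
t 5.4 tip cf mm [  1.9  -0.9 142.2] F [0.2 0.4 5.2] w 0.0 toolR vs cf deg [-0.01 -0.15 -0.01]
```

View pics/c2.png

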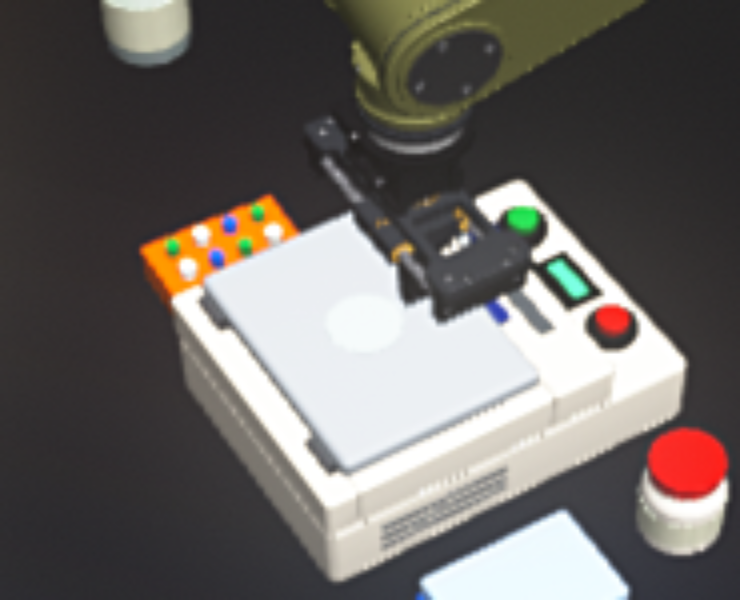

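The lid lies flat, tongue near (495,312). I'll press once more until the force shows the hard stop.

```bash
python3 -m pendant '[{"tx":0.3,"ty":0,"tz":0.2,"wx":0,"wy":0,"wz":0,"claw":-1},{"tx":0.3,"ty":0,"tz":0.4,"wx":0,"wy":0,"wz":0,"claw":-1},{"tx":0.3,"ty":0,"tz":0.4,"wx":0,"wy":0,"wz":0,"claw":-1},{"tx":0.3,"ty":0,"tz":0.4,"wx":0,"wy":0,"wz":0,"claw":-1}]' >/dev/null; python3 to.py
```

```text
t 5.85 tip cf mm [  1.9  -0.9 142.1] F [ 1.9  0.9 16.7] w 0.01 toolR vs cf deg [-0.02 -0.59 -0.02]
```

Hard stop at 142.1 mm, so the lid is shut. Now I lift off and look at the tab.

```bash
python3 -m pendant '[{"tx":0,"ty":0,"tz":-2,"wx":0,"wy":0,"wz":0,"claw":-1},{"tx":0,"ty":0,"tz":-5,"wx":0,"wy":0,"wz":0,"claw":-1},{"tx":3.5,"ty":-2.8,"tz":-5,"wx":0,"wy":0,"wz":0,"claw":-1},{"tx":7,"ty":-5.6,"tz":-5,"wx":0,"wy":0,"wz":0,"claw":-1},{"tx":7,"ty":-5.6,"tz":-5,"wx":0,"wy":0,"wz":0,"claw":-1},{"tx":7,"ty":-5.6,"tz":-5,"wx":0,"wy":0,"wz":0,"claw":-1}]' >/dev/null; python3 to.py [-73,-57,130]
python3 - <<'E'
from workcell import robot
import cv2,numpy as np
a=robot.get_image("scene")["img"][150:310,215:400]
cv2.imwrite("pics/c3.png",cv2.resize(a,(740,600))[...,::-1])
E
```

```text
t 6.45 tip cf mm [-72.7 -57.2 186.3] F [0.3 0.3 0.2] w 0.01 toolR vs cf deg [ 0.02  0.   -0.1 ]
[-73,-57,130] [0.03 0.02 5.63]
```

View pics/c3.png

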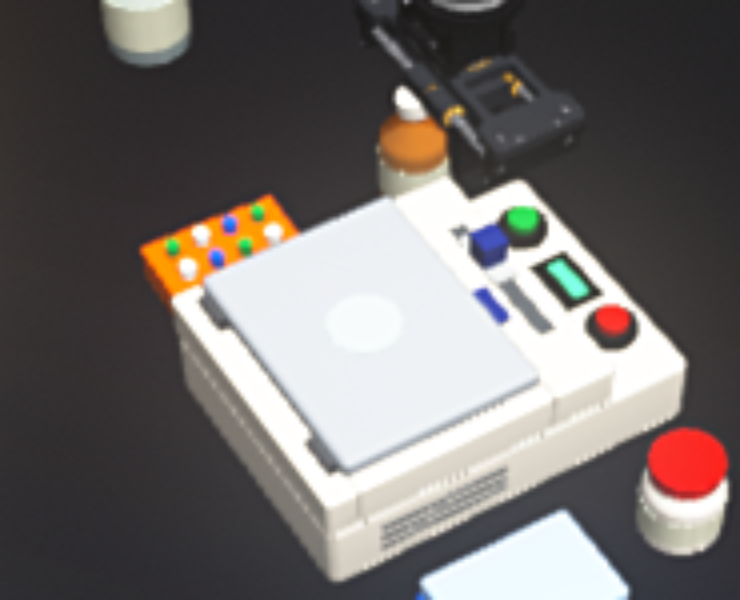

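The lid is shut, the tab stands open near (488,245), and the fingertips are above it on the right. I descend beside it, then push left.

```bash
python3 -m pendant '[{"tx":0,"ty":0,"tz":3,"wx":0,"wy":0,"wz":0,"claw":-1},{"tx":0,"ty":0,"tz":5,"wx":0,"wy":0,"wz":0,"claw":-1},{"tx":0,"ty":0,"tz":5.6,"wx":0,"wy":0,"wz":0,"claw":-1},{"tx":0,"ty":0,"tz":5.6,"wx":0,"wy":0,"wz":0,"claw":-1},{"tx":0,"ty":0,"tz":5.6,"wx":0,"wy":0,"wz":0,"claw":-1}]' >/dev/null; python3 to.py
python3 -m pendant '[{"tx":0,"ty":1,"tz":0,"wx":0,"wy":0,"wz":0,"claw":-1},{"tx":0,"ty":1.7,"tz":0,"wx":0,"wy":0,"wz":0,"claw":-1},{"tx":0,"ty":2.4,"tz":0,"wx":0,"wy":0,"wz":0,"claw":-1},{"tx":0,"ty":3.1,"tz":0,"wx":0,"wy":0,"wz":0,"claw":-1},{"tx":0,"ty":3.8,"tz":0,"wx":0,"wy":0,"wz":0,"claw":-1},{"tx":0,"ty":4.5,"tz":0,"wx":0,"wy":0,"wz":0,"claw":-1},{"tx":0,"ty":5,"tz":0,"wx":0,"wy":0,"wz":0,"claw":-1},{"tx":0,"ty":5,"tz":0,"wx":0,"wy":0,"wz":0,"claw":-1},{"tx":0,"ty":5,"tz":0,"wx":0,"wy":0,"wz":0,"claw":-1}]' >/dev/null; python3 to.py
```

```text
t 7.0 tip cf mm [-71.  -56.7 131.6] F [-0.7 -0.4  0.4] w 0.01 toolR vs cf deg [-0.01 -0.07  0.02]
t 7.9 tip cf mm [-72.4  -6.5 130.2] F [0.7 0.5 0.1] w -0.0 toolR vs cf deg [ 0.04  0.07 -0.  ]
```

```bash
python3 -m pendant '[{"tx":0,"ty":0.3,"tz":0,"wx":0,"wy":0,"wz":0,"claw":-1},{"tx":0,"ty":0.6,"tz":0,"wx":0,"wy":0,"wz":0,"claw":-1},{"tx":0,"ty":0.9,"tz":0,"wx":0,"wy":0,"wz":0,"claw":-1},{"tx":0,"ty":0.9,"tz":0,"wx":0,"wy":0,"wz":0,"claw":-1},{"tx":0,"ty":0.9,"tz":0,"wx":0,"wy":0,"wz":0,"claw":-1}]' >/dev/null; python3 to.py
```

```text
t 8.4 tip cf mm [-71.9   2.4 130.7] F [ 0.5  0.1 -0.7] w 0.0 toolR vs cf deg [ 0.03 -0.01 -0.01]
```

```bash
python3 -m pendant '[{"tx":0,"ty":0.2,"tz":0,"wx":0,"wy":0,"wz":0,"claw":-1},{"tx":0,"ty":0.3,"tz":0,"wx":0,"wy":0,"wz":0,"claw":-1},{"tx":0,"ty":0.3,"tz":0,"wx":0,"wy":0,"wz":0,"claw":-1},{"tx":0,"ty":0.3,"tz":0,"wx":0,"wy":0,"wz":0,"claw":-1}]' >/dev/null; python3 to.py
python3 - <<'E'
from workcell import robot
import cv2,numpy as np
a=robot.get_image("scene")["img"][150:310,215:400]
cv2.imwrite("pics/c4.png",cv2.resize(a,(740,600))[...,::-1])
E
```

```text
t 8.8 tip cf mm [-71.8   4.3 130.8] F [-0.4 -4.9  0.1] w 0.0 toolR vs cf deg [-0.11 -0.02 -0.01]
```

View pics/c4.png

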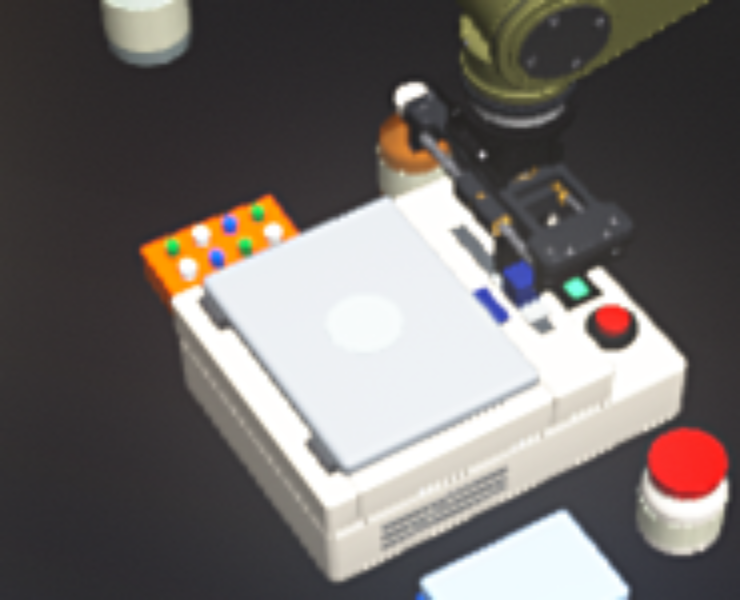

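The force rises to 4.9 N, and the tab is near (520,283) at the left end of the slot. I'll push a bit more to confirm the stop.

```bash
python3 -m pendant '[{"tx":0,"ty":0.2,"tz":0,"wx":0,"wy":0,"wz":0,"claw":-1},{"tx":0,"ty":0.3,"tz":0,"wx":0,"wy":0,"wz":0,"claw":-1},{"tx":0,"ty":0.3,"tz":0,"wx":0,"wy":0,"wz":0,"claw":-1},{"tx":0,"ty":0.3,"tz":0,"wx":0,"wy":0,"wz":0,"claw":-1}]' >/dev/null; python3 to.py
python3 -m pendant '[{"tx":0,"ty":-0.6,"tz":0,"wx":0,"wy":0,"wz":0,"claw":-1},{"tx":0,"ty":-1.5,"tz":0,"wx":0,"wy":0,"wz":0,"claw":-1},{"tx":0,"ty":-2,"tz":-3,"wx":0,"wy":0,"wz":0,"claw":-1},{"tx":2,"ty":-4,"tz":-6,"wx":0,"wy":0,"wz":0,"claw":-1},{"tx":5,"ty":-6.5,"tz":-6,"wx":0,"wy":0,"wz":0,"claw":-1},{"tx":5,"ty":-6.5,"tz":-6,"wx":0,"wy":0,"wz":0,"claw":-1},{"tx":5,"ty":-6.5,"tz":-6,"wx":0,"wy":0,"wz":0,"claw":-1}]' >/dev/null; python3 to.py [-122,-58,106] [-122,-58,96]
```

```text
t 9.25 tip cf mm [-71.8   4.6 130.9] F [ -0.9 -14.2  -0.4] w 0.01 toolR vs cf deg [-0.45 -0.01 -0.  ]
t 9.95 tip cf mm [-122.   -57.   190.9] F [1.2 0.3 0.3] w 0.01 toolR vs cf deg [ 0.05 -0.07 -0.1 ]
[-122,-58,106] [ 0.01 -0.11  8.49]
[-122,-58,96] [ 0.01 -0.11  9.49]
```

The stop held at 14 N, so the latch is locked. Now I press the green button.

```bash
python3 -m pendant '[{"tx":0,"ty":-0.1,"tz":4,"wx":0,"wy":0,"wz":0,"claw":-1},{"tx":0,"ty":-0.1,"tz":7,"wx":0,"wy":0,"wz":0,"claw":-1},{"tx":0,"ty":-0.1,"tz":8.5,"wx":0,"wy":0,"wz":0,"claw":-1},{"tx":0,"ty":-0.1,"tz":8.5,"wx":0,"wy":0,"wz":0,"claw":-1}]' >/dev/null; python3 to.py
python3 -m pendant '[{"tx":0,"ty":0,"tz":0.4,"wx":0,"wy":0,"wz":0,"claw":-1},{"tx":0,"ty":0,"tz":0.8,"wx":0,"wy":0,"wz":0,"claw":-1},{"tx":0,"ty":0,"tz":1.2,"wx":0,"wy":0,"wz":0,"claw":-1},{"tx":0,"ty":0,"tz":1.2,"wx":0,"wy":0,"wz":0,"claw":-1},{"tx":0,"ty":0,"tz":1.2,"wx":0,"wy":0,"wz":0,"claw":-1},{"tx":0,"ty":0,"tz":1.2,"wx":0,"wy":0,"wz":0,"claw":-1}]' >/dev/null; python3 to.py
```

```text
t 10.35 tip cf mm [-123.6  -56.5  102.5] F [-0.7  0.5  0.2] w 0.0 toolR vs cf deg [0.14 0.34 0.04]
t 10.95 tip cf mm [-120.8  -57.7   96.1] F [-3.7  3.2  9.5] w 0.0 toolR vs cf deg [ 0.02 -0.13 -0.02]
```

```bash
python3 -m pendant '[{"tx":0,"ty":0,"tz":0.2,"wx":0,"wy":0,"wz":0,"claw":-1},{"tx":0,"ty":0,"tz":0.2,"wx":0,"wy":0,"wz":0,"claw":-1},{"tx":0,"ty":0,"tz":0.2,"wx":0,"wy":0,"wz":0,"claw":-1}]' >/dev/null; python3 to.py
python3 -m pendant '[{"tx":0,"ty":0,"tz":-2,"wx":0,"wy":0,"wz":0,"claw":-1},{"tx":0,"ty":0,"tz":-6,"wx":0,"wy":0,"wz":0,"claw":-1},{"tx":0,"ty":0,"tz":-10,"wx":0,"wy":0,"wz":0,"claw":-1},{"tx":4,"ty":0,"tz":-14,"wx":0,"wy":0,"wz":0,"claw":-1},{"tx":8,"ty":0,"tz":-16,"wx":0,"wy":0,"wz":0,"claw":-1},{"tx":8,"ty":0,"tz":-16,"wx":0,"wy":0,"wz":0,"claw":-1},{"tx":8,"ty":0,"tz":-16,"wx":0,"wy":0,"wz":0,"claw":-1}]' >/dev/null; python3 to.py
python3 - <<'E'
from workcell import robot
import cv2,numpy as np
a=robot.get_image("scene")["img"][150:310,215:400]
cv2.imwrite("pics/c5.png",cv2.resize(a,(740,600))[...,::-1])
E
```

```text
t 11.25 tip cf mm [-120.7  -57.7   95.9] F [-7.7  4.6 19.3] w 0.01 toolR vs cf deg [ 0.03 -0.09 -0.01]
t 11.95 tip cf mm [-201.6  -58.1  253.3] F [-0.1  0.3 -0.9] w 0.01 toolR vs cf deg [-0.1  -0.29 -0.05]
```

View pics/c5.png

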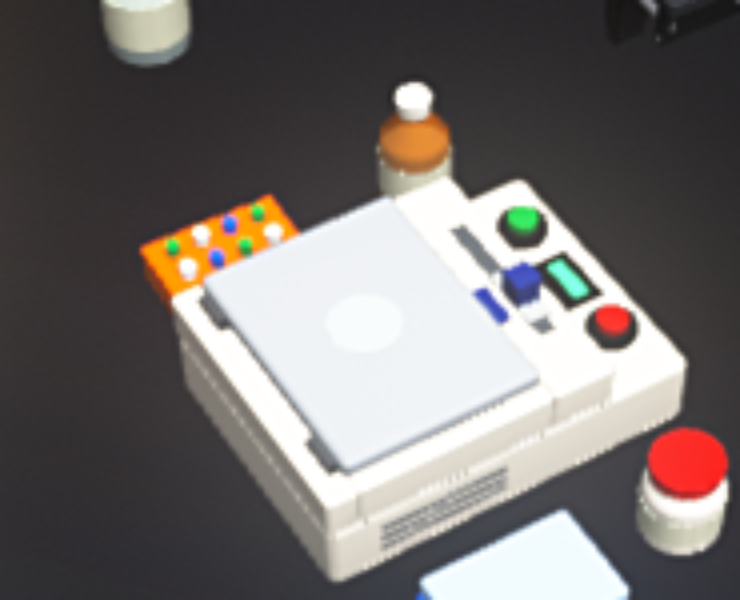

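The lid is shut, the tab is at its left end near (521,284), the green button is out again near (522,222), and the arm is clear. I'm handing in.

```bash
python3 -c "
from workcell import robot
print(robot.job_done())"
```

```text
the job is handed in; nothing more can be done
None
```

I shut the lid, locked the latch and pressed and released the green start button, all with the fingertips, then handed the job in at about 12 s; no verdict came back, but the force readings and the last picture agree.

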